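# Tip the bolus tube until the first bolus shows, then rest it in the pin block

### The arm

A 7-joint arm with a two-finger parallel gripper is mounted at the origin on the work surface. World frame = base frame: x ahead of the robot, y to its left, z up, the work surface at z = 0. Lengths are in m, angles in rad, forces in N, time in s.
With the tool pointing down it reaches from about 0.35 to 0.9 m from the base axis. Payload 8.1 kg.
Tool frame: the origin (TCP) lies at the very end of the fingers, on their centre line; the grasp point (between the pads) lies 19 mm behind it; z points along the fingers, y is the line along which they close (so a half turn about z gives the same grasp; the last joint's range is limited). The gripper opens to 92 mm and grips with 3 to 60 N. Pads are 19 mm wide; open, the fingers measure 130 mm over their backs; the gripper's body (75 mm by 190 mm) begins 47 mm behind the grasp point.
Start: joints at [-1.38, 0.434, 0.025, 1.573, -0.012, 1.134, -0.075], TCP at [0.181, 0.598, 0.197] pointing down, gripper open.
Joint ranges: [-2.62, 2.62], [-0.44, 2.09], [-1.27, 1.32], [0.08, 2.57], [-1.32, 4.46], [0.12, 2], [-2.74, 2.74]. Speed limits (rad/s): [2.22, 2.22, 3.01, 3.01, 3.14, 3.14, 3.14].

### API

Orientations are given as a rotation vector (axis times angle).
In Python, from cell import arm gives the robot as it stands.
- The arm moves only by the tool jog_arm, never from a script. Its argument "rows" is a list of rows, each a list of 3 entries, a list of its own where there are three numbers: the shift along the world's x, y, z in cm, then the turn, a rotation vector about the world's x, y, z in degrees, then the opening, from 0 (shut) to 1 (fully open). A call has 1 to 8 rows; each row is the pose to reach, as a shift and turn from the pose commanded when the call began; what a row does not reach only later rows make up. A row lasts 1/8 s, in which the tool goes at most 62.5 mm and 10.7 degrees, less where a joint would pass 70% of its speed; a pose out of reach is approached as far as the arm can. A call with a gripper value outside its range is refused whole. The fingers move at their own pace and stop on an object; "newtons" is the grip in N (left out, the last holds). Time passes only in rows, so rows that repeat a pose let the fingers close. It gives the time, the measured TCP pose, the force, the opening and the grip force at its end, in the units of the state.
- arm.observe(): the state, without advancing time (a new reading comes with each control period).
- arm.get_image(name): name is "scene" or "top" or "wrist"; returns a dict with "img" (420x560x3 uint8, red, green, blue), "depth" (420x560 float32, m along the optical axis (not along the pixel's ray), 0 where there is no reading), "fx", "fy", "cx", "cy" (pixels), "dist_coeffs" ([k1, k2, p1, p2, k3] as OpenCV has them; the pictures are not rectified), "rvec" (rotation vector, rad) and "tvec" (3), from world to camera coordinates, as OpenCV has them; the wrist camera has in their place "mount" (4x4, takes a point from camera to tool coordinates, whose origin is the TCP and whose axes are the flange's). Camera axes: x right, y down, z forward; pixel columns grow to the right and rows downward; lengths in m; the calibration is good to about 2 mm. A picture is of the moment at which its call begins: read the wrist's pose just before it.
- arm.sign_off(): hands the job in; it is judged then, once.
The state is a dict: "clock": time; "joints": joint angles; "dq": joint speeds; "joint_efforts": joint torques, N m; "position": TCP position; "ee_rot": TCP orientation; "force": force on the tool from outside, world axes, zero at the start; "ft_torque": the same for the moment, N m; "width": opening from 0.0 (shut) to 1.0 (fully open); "gripper_force": force on a finger pad.
Only numpy, scipy, OpenCV 4.12 (cv2) and the standard library are available. Lean on these libraries where they do the work, as an engineer would, in place of code of your own. Each camera call takes 0.05 s, during which the arm holds its last target. There are 200 camera calls.

### The job

Lift the clear tube of ceramic goat boluses out of its steel stand and tip its mouth down with care, until the nose of the first bolus sticks out about 2 cm past the rim, then stop it there; no bolus may fall out, and the boluses are not to be touched. Then lay the tube level in the beech pin block, down between the pins in the middle of the block, closed end next to the stop board and mouth over the open end, with the first bolus still sticking out by about 2 cm. Leave the whetstone, jug and brush alone.

Things in the scene. Friction and masses are not known exactly. Their poses are not given: they have to be found in the camera images.
- tube_mid (a point): Middle of the clear plastic tube, on its axis: 200 mm long, 39 mm outside and 30 mm inside diameter, 140 g, one end closed (grey, 6 mm end wall), the other open (the mouth). x axis along the tube to the mouth. Starts level in the steel stand with two like boluses in it, one behind the other
- tube_rim (a point): Centre of the tube's open mouth, in the plane of the rim, 100 mm from tube_mid; x axis points out of the mouth along the tube
- bolus_first_mid (a point): Centre of the first bolus (nearer the mouth): smooth brown glazed ceramic rod, round ends, 75 mm long, 24 mm diameter, about 75 g, long axis x; loose in the tube. It starts to slide when the mouth is tipped down 16 to 32 degrees (friction varies) and stops soon after the tube is eased back by 10 degrees or more. Nose 37.5 mm ahead of this centre: 20 mm out when the centre is 17.5 mm inside the rim
- bolus_second_mid (a point): Centre of the second, like bolus, behind the first at the closed end; it slides along behind the first and must stay in the tube
- stand: Fixed dark steel base plate 150 x 70 x 12 mm with two upright steel forks 55 mm either side of its middle along x (each 14 mm along x), where the tube starts. Origin under the middle; x axis along the tube to its mouth. Tube axis 54 mm above the origin, fork tops at 70 mm; between the forks it is clear down to 12 mm
- pin_block: Fixed beech block, x axis from stop board to open end; origin on its underside below the seat. Base x -120 to 70 mm, 80 wide, 18 high; cross bars (18 mm along x, tops at 40 mm) at x = -55 and 55, each with two upright 12 mm pins, tops at 76 mm, 46 mm clear between them; stop board across the -x end, inner face x = -110, top 70 mm. The mouth must point to +x
- block_seat (a point): Where the tube's middle belongs in the pin block: on the block's axis, 59 mm above its underside; x axis as the block's. A tube laid here rests on both bars, with 10 mm between closed end and stop board and the mouth 30 mm beyond the block's open end
- whetstone_mid (a point): Centre of a grey whetstone 60 x 180 x 28 mm lying flat; bystander
- jug_mid (a point): Centre (half-way up) of a blue measuring jug, 100 mm wide at the rim, 120 mm high, handle on its own +y side reaching 84 mm out; bystander
- brush_mid (a point): Centre of a bristle brush 35 x 170 x 36 mm, wooden back up; bystander
There are look-alikes about, which are no part of the job. What is shaped like the part that bears tube_mid but blue is not meant.

How it is judged:
On the way, in this order (a step that is already met when the one before it is completed fails the run):
1. the tube is lifted clear of the stand (its middle more than 110 mm above the shelf), first bolus still wholly inside (height (world z) of tube_mid above 0.11 m and x of bolus_first_mid in the frame of tube_rim below -0.0375 m), for 0.1 s.
2. the lifted tube is tipped mouth down by more than 0.15 rad (height (world z) of tube_mid above 0.09 m and angle between tube_rim's own x axis and vertical above 1.721 rad), for 0.05 s.
3. tube still lifted, the first bolus sticks 5 to 33 mm out of the mouth and stays there (height (world z) of tube_mid above 0.09 m and x of bolus_first_mid in the frame of tube_rim between -0.0325 and -0.0045 m), for 0.3 s.
At the end, for the whole second after the job is handed in: The tube rests level in the pin block (middle within 18 mm along, 8 mm across and 6 mm in height of the seat, axis within 0.12 rad, mouth to the open end), the first bolus sticking 5 to 33 mm out of the mouth, the second inside, all at rest (x of bolus_first_mid in the frame of tube_rim between -0.0325 and -0.0045 m and x of bolus_second_mid in the frame of tube_rim below -0.06 m and x of tube_mid in the frame of block_seat between -0.018 and 0.018 m and y of tube_mid in the frame of block_seat between -0.008 and 0.008 m and z of tube_mid in the frame of block_seat between -0.006 and 0.006 m and x of tube_rim in the frame of block_seat above 0.07 m and angle between the x axis of tube_mid and the x axis of block_seat, either way round below 0.12 rad and linear speed of each of tube, bolus_first below 0.02 m/s); the robot touches nothing.
It fails at once if a bolus falls out of the tube (x of bolus_first_mid in the frame of tube_rim above 0.03 m or x of bolus_second_mid in the frame of tube_rim above 0 m).
It fails at once if the fingers touch a bolus (contact force between the fingers and bolus_first above 0.5 N or contact force between the fingers and bolus_second above 0.5 N).
It fails at once if whetstone, jug or brush moved by more than 20 mm (distance of any of whetstone_mid, jug_mid, brush_mid from where it was at the start of the episode above 0.02 m).
It also fails if it takes over 58 s, if anything falls off the work surface, if the arm or the gripper's body presses on something with over 40 N, if the wrist force passes 120 N, or if a joint passes its speed limit or range.

## Working session

There is one attempt and no reset: what is moved stays moved. The work goes in short steps, Python scripts to look and compute and a tool call to move; the robot and the scene stay as the last step left them, time stands still between calls to the robot, and variables do not carry over. Pictures are saved under pics/ and viewed, at most 10 in all, crops included, and the job is handed in when it is done.

Besides the shell and the picture viewer there is one more tool, called after "Call:" by a JSON object that holds its "method" and its "body". jog_arm: Moves the arm, as the interface text tells. Its arguments: {"type":"object","properties":{"rows":{"type":"array","items":{"type":"array"}},"newtons":{"type":"number"}},"required":["rows"]}

```bash
mkdir -p pics; ls
cat > h.py <<'E'
import numpy as np, cv2
from cell import arm
from scipy.spatial.transform import Rotation as R
def shot(n, f=None):
    s=arm.observe(); d=arm.get_image(n)
    d['K']=np.array([[d['fx'],0,d['cx']],[0,d['fy'],d['cy']],[0,0,1.]])
    if 'mount' in d:
        T=np.eye(4); T[:3,:3]=R.from_rotvec(s['ee_rot']).as_matrix(); T[:3,3]=s['position']
        d['T']=T@np.array(d['mount'])
    else:
        M=np.eye(4); M[:3,:3]=cv2.Rodrigues(np.array(d['rvec'],float))[0]; M[:3,3]=np.ravel(d['tvec']); d['T']=np.linalg.inv(M)
    if f: cv2.imwrite(f,d['img'][:,:,::-1])
    return d
def rays(d,px):
    p=cv2.undistortPoints(np.array(px,float).reshape(-1,1,2),d['K'],np.array(d['dist_coeffs'],float)).reshape(-1,2)
    v=np.c_[p,np.ones(len(p))]@d['T'][:3,:3].T
    return d['T'][:3,3],v
def onplane(d,px,z):
    o,v=rays(d,px); return o+v*((z-o[2])/v[:,2])[:,None]
def bydepth(d,px):
    o,v=rays(d,px); px=np.array(px,int).reshape(-1,2)
    return o+v*d['depth'][px[:,1],px[:,0]][:,None]
E
python3 - <<'E'
from h import *
import pickle
for n in ['scene','top']:
    d=shot(n,f'pics/{n}0.png'); pickle.dump(d,open(f'{n}0.pkl','wb')); print(n,d['T'].round(3).tolist())
s=arm.observe(); print(s)
E
```

```text
pics
scene [[0.107, 0.683, -0.722, 1.207], [0.994, -0.085, 0.067, -0.042], [-0.016, -0.725, -0.688, 0.66], [0.0, 0.0, 0.0, 1.0]]
top [[0.023, -0.989, 0.145, 0.436], [-1.0, -0.025, -0.006, -0.002], [0.01, -0.145, -0.989, 0.993], [0.0, 0.0, 0.0, 1.0]]
{'clock': 0.1, 'joints': array([-1.37958123,  0.4351497 ,  0.02498301,  1.57401195, -0.01157151,
        1.13399528, -0.07508429]), 'dq': array([ 0.00039261, -0.00125511,  0.00014959, -0.0016634 , -0.00041081,
       -0.00241662, -0.00189345]), 'joint_efforts': array([ 3.31168492e-03, -6.69138265e+01,  9.87784155e-01, -3.15141284e+01,
       -6.05387287e-02,  3.75096663e-02,  4.25734277e-05]), 'position': array([0.18092816, 0.59771422, 0.19642358]), 'ee_rot': array([-4.59936080e-01, -3.10769166e+00,  2.22910489e-03]), 'force': array([ 0.04483997, -0.10248063, -1.14925597]), 'ft_torque': array([-0.02416081, -0.01989817,  0.07669285]), 'gripper_force': 0.0, 'width': 0.998236847655683}
```

View pics/top0.png

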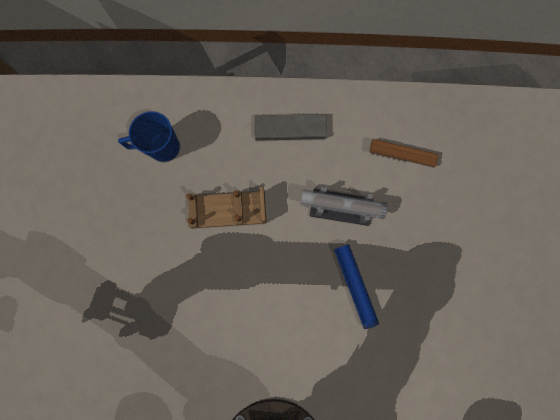

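View pics/scene0.png

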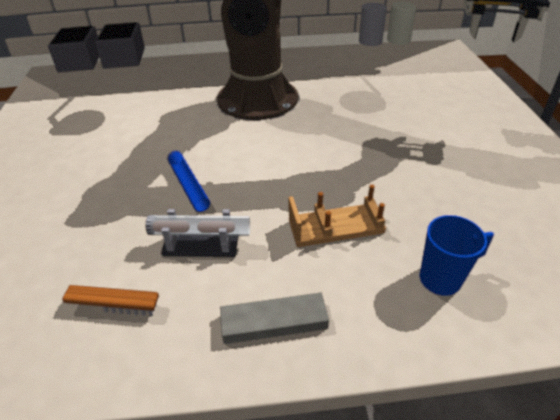

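The top view shows the clear tube at (343,204) on the dark stand, with the closed grey end probably at (385,211) and the mouth at (302,198). The candidates for the tube are that clear one and the blue look-alike tube at (357,286), which I rule out. The pin block is at (228,209), with its stop board at (264,205). I'll check the choice in one close crop and measure.

Run:
```python
from h import *
import pickle
t=pickle.load(open('top0.pkl','rb')); s=pickle.load(open('scene0.pkl','rb'))
a=cv2.resize(t['img'][170:245,175:400],(800,267),interpolation=cv2.INTER_CUBIC)
b=cv2.resize(s['img'][180:270,140:395],(800,282),interpolation=cv2.INTER_CUBIC)
cv2.imwrite('pics/crop1.png',np.vstack([a,b])[:,:,::-1])
print('fx',t['fx'],s['fx'])
# depth-based cloud from top
hsv=cv2.cvtColor(t['img'],cv2.COLOR_RGB2HSV)
v,u=np.mgrid[170:245,175:400]; px=np.c_[u.ravel(),v.ravel()]
P=bydepth(t,px)
for nm,sel in [('block',px[:,0]<275),('stand+tube',px[:,0]>290)]:
    for zl,zh in [(.008,.025),(.03,.05),(.05,.062),(.062,.09)]:
        q=P[sel&(P[:,2]>zl)&(P[:,2]<zh)]
        if len(q)<5: continue
        r=cv2.minAreaRect((q[:,:2]*1000).astype(np.float32)); print(nm,zl,zh,len(q),[np.round(x,1) for x in r],np.median(q,0).round(4))
print('mouth/closed',onplane(t,[[302,198],[385,211]],.054).round(4).tolist())
```

```text
fx 402.33723506909126 439.2377024852594
block 0.008 0.025 1833 [array([571.1, 129.3]), array([ 80.6, 191. ]), np.float64(5.3)] [0.5696 0.1333 0.0183]
block 0.03 0.05 432 [array([569.9, 126. ]), array([ 80. , 184.8]), np.float64(4.2)] [0.5679 0.1978 0.0402]
block 0.05 0.062 34 [array([567.5, 122.8]), array([ 66.1, 179.5]), np.float64(3.3)] [0.5589 0.0977 0.0552]
block 0.062 0.09 247 [array([570.6, 123.5]), array([ 77.9, 179.7]), np.float64(5.5)] [0.5795 0.0427 0.0708]
stand+tube 0.008 0.025 553 [array([ 557.7, -150.5]), array([150.2, 124.6]), np.float64(82.1)] [ 0.5631 -0.1507  0.0124]
stand+tube 0.03 0.05 42 [array([ 587.3, -143.1]), array([165.1, 113.2]), np.float64(47.8)] [ 0.5617 -0.1829  0.0394]
stand+tube 0.05 0.062 165 [array([ 584.5, -150.7]), array([196.7,  60.4]), np.float64(82.4)] [ 0.571  -0.1456  0.0588]
stand+tube 0.062 0.09 1390 [array([ 584.8, -151.3]), array([199.3,  62.6]), np.float64(82.6)] [ 0.5837 -0.1513  0.0711]
mouth/closed [[0.5962, -0.054, 0.054], [0.57, -0.2517, 0.054]]
```

View pics/crop1.png

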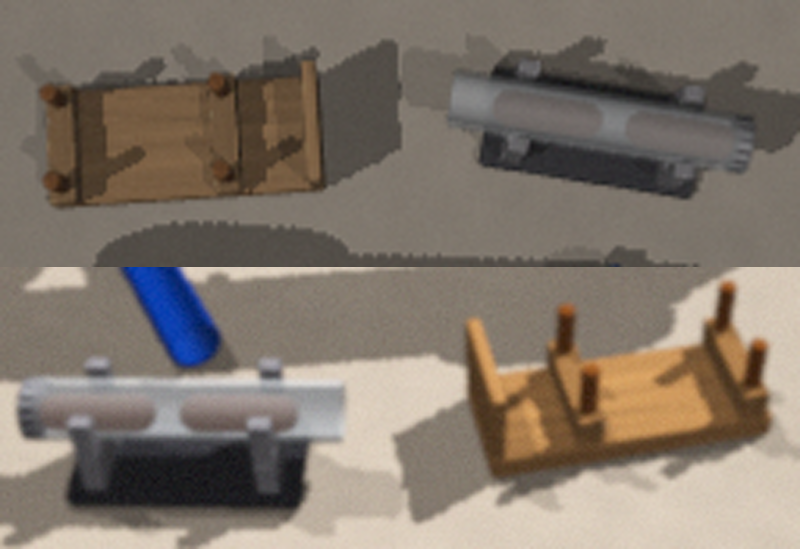

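The crop confirms it: a clear tube with a grey closed end on the right (750,145) and its mouth on the left (450,95) in the top view, holding two brown boluses. The mouth points to +y. In the block, the stop board is at the -y end and the open end at +y. I'll approach now.

Call:
{"method": "jog_arm", "body": {"rows": [[[2.9,-5.4,0],[0,0,-5.8],1],[[5.8,-10.8,0],[0,0,-11.6],1],[[8.7,-16.2,0],[0,0,-17.4],1],[[11.6,-21.6,0],[0,0,-23.2],1],[[14.5,-27,0],[0,0,-29],1],[[17.4,-32.4,0],[0,0,-34.8],1],[[20.3,-37.8,0],[0,0,-40.6],1],[[23.2,-43.2,0],[0,0,-46.4],1]], "newtons": 40}}

```text
clock: 1.1
position: [0.4135, 0.1644, 0.1972]
ee_rot: [-1.651, -2.673, -0.001]
force: [1.5, 0.6, 0.5]
width: 1.0
gripper_force: 0.0
```

Call:
{"method": "jog_arm", "body": {"rows": [[[2.9,-5.4,0],[0,0,-5.8],1],[[5.8,-10.8,0],[0,0,-11.6],1],[[8.7,-16.2,0],[0,0,-17.4],1],[[11.6,-21.6,0],[0,0,-23.2],1],[[14.5,-27,-1],[0,0,-29],1],[[17.1,-31.8,-3],[0,0,-34.3],1],[[17.1,-31.8,-3],[0,0,-34.3],1],[[17.1,-31.8,-3],[0,0,-34.3],1]]}}

```text
clock: 2.1
position: [0.5836, -0.1514, 0.1666]
ee_rot: [-2.362, -2.07, 0.001]
force: [0.5, 1.9, -0.1]
width: 1.0
gripper_force: 0.0
```

Run:
```python
from h import *
import pickle
d=shot('wrist','pics/w1.png'); pickle.dump(d,open('w1.pkl','wb')); s=arm.observe(); print(s['position'],s['ee_rot'],s['joints'].round(2),d['T'].round(3).tolist())
print(d['fx'])
v,u=np.mgrid[0:420:2,0:560:2]; px=np.c_[u.ravel(),v.ravel()]; P=bydepth(d,px)
ok=d['depth'][px[:,1],px[:,0]]>0
q=P[ok&(P[:,2]>.055)&(P[:,2]<.09)&(abs(P[:,1]+.15)<.15)&(abs(P[:,0]-.584)<.08)]
print(len(q),cv2.minAreaRect((q[:,:2]*1000).astype(np.float32)),np.percentile(q[:,2],[50,90,99]))
```

```text
[ 0.58376554 -0.15056121  0.16704453] [-2.36027325e+00 -2.07185468e+00 -2.83324703e-04] [-0.28  0.47  0.65  1.71 -0.32  1.07  0.34] [[0.991, -0.126, -0.038, 0.593], [-0.132, -0.952, -0.276, -0.077], [-0.002, 0.278, -0.96, 0.353], [0.0, 0.0, 0.0, 1.0]]
347.3542522213875
2597 ((585.6043701171875, -146.74659729003906), (188.81689453125, 61.60037612915039), 81.8054428100586) [0.06958612 0.07246895 0.07353643]
```

View pics/w1.png

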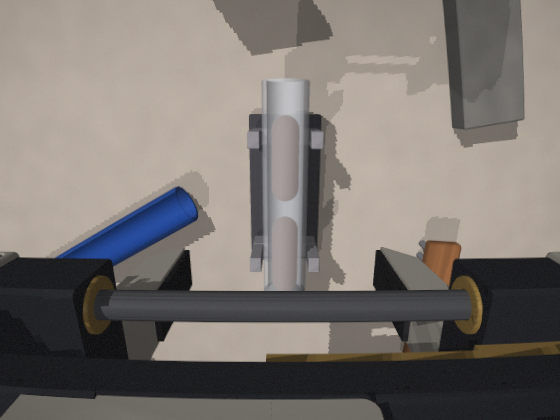

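The wrist view shows the tube centred between the fingers: the tube is at column 286 and the fingers straddle 283, with the mouth at (286,82) far side. The heading matches, so I'll descend and grip.

Call:
{"method": "jog_arm", "body": {"rows": [[[0,-0.1,-4.4],[0,0,0],1],[[0,-0.1,-8.8],[0,0,0],1],[[0,-0.1,-12],[0,0,0],1],[[0,-0.1,-13.2],[0,0,0],1],[[0,-0.1,-13.2],[0,0,0],1],[[0,-0.1,-13.2],[0,0,0],0.3],[[0,-0.1,-13.2],[0,0,0],0.3],[[0,-0.1,-13.2],[0,0,0],0.3]], "newtons": 40}}

```text
clock: 3.15
position: [0.5845, -0.1528, 0.0359]
ee_rot: [2.362, 2.07, 0.001]
force: [-0.2, 0.1, -0.2]
width: 0.721
gripper_force: 0.0
```

Call:
{"method": "jog_arm", "body": {"rows": [[[0,0,0],[0,0,0],0.3],[[0,0,0],[0,0,0],0.3]]}}

```text
clock: 3.4
position: [0.584, -0.1528, 0.0352]
ee_rot: [2.363, 2.071, 0.0]
force: [0.0, -0.3, -0.7]
width: 0.509
gripper_force: 0.0
```

Call:
{"method": "jog_arm", "body": {"rows": [[[0,0,0],[0,0,0],0.25],[[0,0,0],[0,0,0],0.25],[[0,0,0],[0,0,0],0.25],[[0,0,0],[0,0,0],0.25]], "newtons": 40}}

```text
clock: 3.9
position: [0.5855, -0.153, 0.0368]
ee_rot: [2.361, 2.069, 0.004]
force: [-1.6, 1.5, 16.7]
width: 0.279
gripper_force: 33.8
```

Run:
```python
from h import *
a=shot('scene')['img'][150:280,120:280]; b=shot('wrist')['img']
a=cv2.resize(a,(492,400),interpolation=cv2.INTER_CUBIC); b=cv2.resize(b[:, 140:460],(305,400))
cv2.imwrite('pics/g1.png',np.hstack([a,b])[:,:,::-1]); s=arm.observe(); print(s['width'],s['gripper_force'],s['force'],s['position'])
```

```text
0.28201308954568705 33.70380520820618 [-1.23699548  2.15671218 14.68948384] [ 0.58547205 -0.15304691  0.03686669]
```

View pics/g1.png

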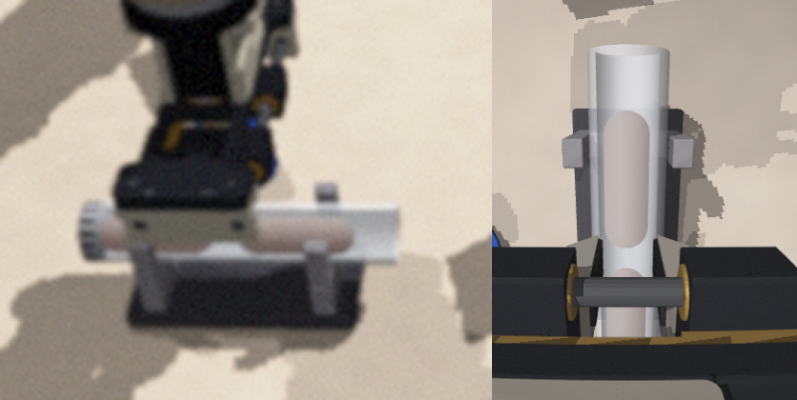

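The view shows the body hiding the fingers from the scene camera, and in the wrist view the fingers overlap the tube's edges near (600,240) and (652,240). A width of 0.28 is less than the 0.42 I'd expect for 39 mm, so I'll check this with depth.

Run:
```python
from h import *
d=shot('wrist','pics/w2.png'); s=arm.observe()
T=np.eye(4);T[:3,:3]=R.from_rotvec(s['ee_rot']).as_matrix();T[:3,3]=s['position']
v0=[60,90,120,150,180,220,240,250,260,270,280]
for v in v0:
    u=np.arange(225,345,6); px=np.c_[u,np.full(len(u),v)]; P=bydepth(d,px)
    p=(P-T[:3,3])@T[:3,:3]*1000
    print(v,[f"{a:.0f},{b:.0f},{z:.0f}" for a,b,z in np.c_[p[:,0],p[:,1],P[:,2]*1000]])
```

```text
60 ['105,-36,-1', '105,-32,-0', '105,-28,-0', '97,-18,64', '97,-15,65', '96,-12,69', '96,-10,70', '96,-7,72', '95,-5,73', '96,-2,72', '95,0,73', '95,3,73', '96,5,72', '96,8,70', '96,10,69', '96,13,65', '97,16,63', '105,26,0', '105,30,-1', '105,34,-1']
90 ['88,-36,-1', '88,-33,-1', '88,-29,-1', '84,-18,60', '84,-15,66', '84,-12,69', '84,-10,71', '84,-7,72', '84,-5,72', '84,-2,71', '84,0,71', '84,3,72', '84,5,72', '84,8,70', '84,10,69', '84,13,67', '84,16,63', '88,27,-0', '88,30,-1', '88,34,-1']
120 ['70,-35,11', '70,-32,10', '70,-28,11', '71,-19,60', '71,-16,65', '71,-13,68', '71,-10,71', '71,-7,71', '72,-5,73', '71,-2,72', '72,0,73', '72,3,73', '71,5,71', '71,8,70', '71,11,68', '71,14,67', '71,17,62', '70,26,12', '70,29,11', '70,33,10']
150 ['59,-26,69', '59,-23,70', '58,-22,62', '57,-20,57', '58,-16,64', '58,-13,68', '59,-10,69', '59,-8,70', '59,-5,71', '59,-2,73', '59,0,73', '59,3,73', '59,6,71', '59,8,72', '59,11,69', '58,14,67', '58,17,61', '57,20,58', '59,22,69', '59,24,70']
180 ['32,-38,0', '34,-33,10', '34,-29,10', '43,-20,57', '44,-16,65', '45,-13,67', '45,-10,70', '46,-8,72'
[... 921 characters left out ...]
'11,-21,81', '11,-18,81', '10,-16,79', '8,-14,73', '6,-11,69', '7,-8,71', '7,-5,72', '8,-2,73', '7,0,72', '8,3,73', '7,6,71', '6,9,70', '6,12,70', '10,14,78', '11,16,81', '11,19,81', '11,22,81', '36,14,137']
270 ['35,-16,141', '11,-22,90', '11,-20,91', '11,-17,91', '10,-15,88', '4,-14,76', '1,-11,69', '1,-8,70', '2,-5,73', '2,-2,71', '2,0,72', '2,3,73', '2,6,71', '1,9,70', '1,12,70', '9,13,88', '11,15,90', '11,18,90', '11,20,91', '34,14,139']
280 ['34,-15,145', '11,-21,100', '11,-19,100', '11,-16,100', '9,-14,96', '-1,-14,77', '-5,-11,69', '-4,-8,71', '-4,-5,72', '-2,-2,74', '-3,0,72', '-3,3,72', '-4,6,72', '-5,9,69', '-4,12,71', '9,12,97', '11,14,100', '11,17,100', '11,19,100', '34,13,145']
```

Run:
```python
import cv2
a=cv2.imread('pics/w2.png'); cv2.imwrite('pics/w2c.png',cv2.resize(a[220:350,200:360],(738,600),interpolation=cv2.INTER_CUBIC))
```

```text
(no output)
```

View pics/w2c.png

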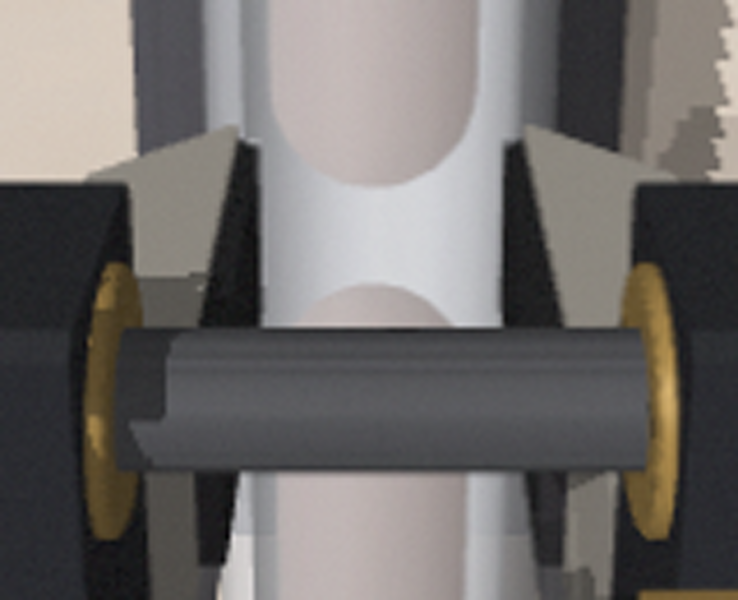

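The fingers do end near z≈0.067, pinching only the upper chord of the tube. That puts the real finger ends about 3 cm above the reported TCP. I'll check the open-finger geometry in the earlier picture.

Run:
```python
from h import *
import pickle
for nm in ['w1','now']:
    if nm=='w1': d=pickle.load(open('w1.pkl','rb'))
    else: d=shot('wrist')
    s=arm.observe()
    T=d['T']@np.linalg.inv(np.array(d['mount']))
    v,u=np.mgrid[200:420:2,0:560:2]; px=np.c_[u.ravel(),v.ravel()]; P=bydepth(d,px); p=(P-T[:3,3])@T[:3,:3]*1000
    dep=d['depth'][px[:,1],px[:,0]]
    # near gripper: things within 10cm behind TCP plane, not scene
    k=(dep>0)&(p[:,2]<(-20 if nm=='w1' else -38))&(abs(p[:,0])<45)
    q=p[k]
    for lo in range(-160,0,10):
        w=q[(q[:,2]>=lo)&(q[:,2]<lo+10)]
        if len(w): print(nm,lo,len(w),'x',w[:,0].min().round(),w[:,0].max().round(),'|y|',abs(w[:,1]).min().round(),abs(w[:,1]).max().round())
    print(p[k][:,2].max())
```

```text
w1 -150 824 x 23.0 28.0 |y| 0.0 52.0
w1 -140 6179 x 17.0 27.0 |y| 0.0 61.0
w1 -130 1916 x 6.0 27.0 |y| 0.0 66.0
w1 -120 5820 x -5.0 37.0 |y| 0.0 74.0
w1 -110 2086 x 4.0 37.0 |y| 0.0 81.0
w1 -100 477 x -3.0 37.0 |y| 46.0 84.0
w1 -90 227 x -11.0 9.0 |y| 47.0 50.0
w1 -80 205 x -11.0 12.0 |y| 45.0 64.0
w1 -70 328 x -9.0 12.0 |y| 45.0 64.0
w1 -60 275 x 1.0 12.0 |y| 45.0 64.0
w1 -50 266 x -5.0 12.0 |y| 45.0 64.0
w1 -40 205 x -9.0 12.0 |y| 45.0 60.0
w1 -30 21 x -4.0 11.0 |y| 45.0 50.0
-27.525596071695535
now -150 794 x 23.0 27.0 |y| 0.0 52.0
now -140 6183 x 18.0 27.0 |y| 0.0 60.0
now -130 2048 x 7.0 27.0 |y| 0.0 65.0
now -120 6452 x -12.0 37.0 |y| 0.0 80.0
now -110 2208 x -17.0 37.0 |y| 0.0 81.0
now -100 656 x -1.0 37.0 |y| 14.0 84.0
now -90 72 x -9.0 9.0 |y| 14.0 16.0
now -80 120 x -11.0 12.0 |y| 12.0 20.0
now -70 137 x -9.0 12.0 |y| 12.0 22.0
now -60 149 x 0.0 12.0 |y| 12.0 23.0
now -50 161 x -6.0 12.0 |y| 12.0 30.0
now -40 32 x -5.0 12.0 |y| 12.0 28.0
-38.15568131993171
```

The measured geometry shows the finger ends 29 mm and the body 95 mm behind the reported TCP, so the real tip sits about 29 mm short. I'll reopen, go down 2.9 cm more and grip again.

Call:
{"method": "jog_arm", "body": {"rows": [[[0,0,0],[0,0,0],0.65],[[0,0,0],[0,0,0],0.65],[[0,0,0],[0,0,0],0.65],[[0,0,0],[0,0,0],0.65],[[0,0,-1],[0,0,0],0.65],[[0,0,-2],[0,0,0],0.65],[[0,0,-2.9],[0,0,0],0.65],[[0,0,-2.9],[0,0,0],0.65]]}}

```text
clock: 5.1
position: [0.5833, -0.1526, 0.005]
ee_rot: [-2.362, -2.07, 0.002]
force: [-0.5, 0.3, 0.7]
width: 0.649
gripper_force: 0.0
```

Call:
{"method": "jog_arm", "body": {"rows": [[[0,0,0],[0,0,0],0.3],[[0,0,0],[0,0,0],0.3],[[0,0,0],[0,0,0],0.3],[[0,0,0],[0,0,0],0.3]], "newtons": 45}}

```text
clock: 5.6
position: [0.5846, -0.1529, 0.0066]
ee_rot: [2.362, 2.07, 0.001]
force: [1.8, -0.7, 2.2]
width: 0.41
gripper_force: 45.0
```

Gripped at width 0.41, as expected. Lifting.

Call:
{"method": "jog_arm", "body": {"rows": [[[0,0,1],[0,0,0],0.3],[[0,0,3],[0,0,0],0.3],[[0,0,5.5],[0,0,0],0.3],[[0,0,8],[0,0,0],0.3],[[0,0,10.5],[0,0,0],0.3],[[0,0,12.5],[0,0,0],0.3],[[0,0,13],[0,0,0],0.3],[[0,0,13],[0,0,0],0.3]]}}

```text
clock: 6.6
position: [0.5838, -0.1526, 0.1364]
ee_rot: [-2.363, -2.071, -0.0]
force: [-0.5, -0.4, -2.5]
width: 0.409
gripper_force: 45.0
```

```bash
cat >> h.py <<'E'
def strip(f=None,n='scene'):
    """sample the tube side as the scene camera sees it: s along tube (mm from middle), w across"""
    s=arm.observe(); d=shot(n); M=R.from_rotvec(s['ee_rot']).as_matrix()
    c=np.array(s['position'])-0.048*M[:,2]
    ax=M[:,0]*np.sign(M[1,0]); view=c-d['T'][:3,3]; w=np.cross(ax,view); w/=np.linalg.norm(w); w*=-np.sign(w[2])
    S=np.arange(-120,161)/1000.; W=np.arange(-30,31)/1000.
    P=c+S[None,:,None]*ax+W[:,None,None]*w
    Wc=np.linalg.inv(d['T']); uv=cv2.projectPoints(P.reshape(-1,3),cv2.Rodrigues(Wc[:3,:3])[0],Wc[:3,3],d['K'],np.array(d['dist_coeffs'],float))[0].reshape(61,281,2).astype(np.float32)
    im=cv2.remap(d['img'],uv[...,0],uv[...,1],cv2.INTER_LINEAR)
    if f: cv2.imwrite(f,cv2.resize(im,None,fx=2.8,fy=2.8)[:,:,::-1])
    print('clk',round(s['clock'],2),'tip deg',np.degrees(np.arcsin(-ax[2])).round(1),'mid',c.round(4),'yaw',np.degrees(np.arctan2(ax[1],ax[0])).round(1))
    return im,d
E
python3 - <<'E'
from h import *
s=arm.observe(); print(s['joints'].round(2),s['width'],s['gripper_force'])
im,d=strip('pics/s1.png')
cv2.imwrite('pics/s1.png',np.vstack([cv2.resize(im,None,fx=2.8,fy=2.8),cv2.resize(d['img'][90:270,100:360],(786,420))])[:,:,::-1])
E
```

```text
[-0.26  0.51  0.63  1.74 -0.35  1.01  0.37] 0.4092517221761341 44.996673753485084
clk 6.6 tip deg -0.0 mid [ 0.5837 -0.1526  0.1844] yaw 82.5Traceback (most recent call last):
  File "<stdin>", line 4, in <module>
    return _nx.concatenate(arrs, 0, dtype=dtype, casting=casting)
           ~~~~~~~~~~~~~~~^^^^^^^^^^^^^^^^^^^^^^^^^^^^^^^^^^^^^^^
ValueError: all the input array dimensions except for the concatenation axis must match exactly, but along dimension 1, the array at index 0 has size 787 and the array at index 1 has size 786
```

View pics/s1.png

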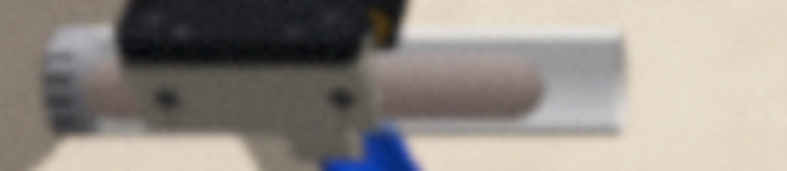

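The strip shows the lifted tube from the side, with the mouth at column 622, the first bolus' nose at 543 (about 28 mm inside) and the closed end at 45. I'll start tipping: 14° first, with the tube's middle held in place.

Call:
{"method": "jog_arm", "body": {"rows": [[[0,-0.4,0],[-5,0.6,0],0.3],[[-0.1,-0.8,0.1],[-9.9,1.3,0],0.3],[[-0.15,-1.15,0.15],[-13.9,1.8,0],0.3],[[-0.15,-1.15,0.15],[-13.9,1.8,0],0.3]]}}

```text
clock: 7.15
position: [0.5822, -0.162, 0.1361]
ee_rot: [2.229, 1.961, -0.276]
force: [0.6, 0.4, -2.7]
width: 0.407
gripper_force: 45.0
```

```bash
cat >> h.py <<'E'
def prof(im):
    g=cv2.GaussianBlur(im,(5,5),0).astype(float)[24:38].mean(0); rb=g[:,0]-g[:,2]
    print('R-B',dict(zip(range(30,150,4),rb[150:270:4].round().astype(int))))
E
python3 - <<'E'
from h import *
im,d=strip('pics/s2.png'); prof(im); prof(cv2.imread('pics/s1.png')[::-1][:, :, ::-1][::-1][:: 1] if 0 else cv2.resize(cv2.imread('pics/s1.png')[:,:,::-1],(281,61)))
s=arm.observe(); print(s['joints'].round(2),s['width'])
E
```

```text
clk 7.15 tip deg 14.0 mid [ 0.5838 -0.1504  0.1827] yaw 82.7
R-B {30: np.int64(11), 34: np.int64(16), 38: np.int64(20), 42: np.int64(19), 46: np.int64(19), 50: np.int64(20), 54: np.int64(19), 58: np.int64(20), 62: np.int64(19), 66: np.int64(18), 70: np.int64(16), 74: np.int64(3), 78: np.int64(-2), 82: np.int64(-3), 86: np.int64(-3), 90: np.int64(-3), 94: np.int64(-3), 98: np.int64(-2), 102: np.int64(15), 106: np.int64(28), 110: np.int64(28), 114: np.int64(28), 118: np.int64(28), 122: np.int64(29), 126: np.int64(29), 130: np.int64(29), 134: np.int64(29), 138: np.int64(29), 142: np.int64(29), 146: np.int64(30)}
R-B {30: np.int64(20), 34: np.int64(19), 38: np.int64(19), 42: np.int64(19), 46: np.int64(19), 50: np.int64(20), 54: np.int64(20), 58: np.int64(19), 62: np.int64(19), 66: np.int64(18), 70: np.int64(16), 74: np.int64(4), 78: np.int64(-2), 82: np.int64(-2), 86: np.int64(-2), 90: np.int64(-2), 94: np.int64(-3), 98: np.int64(-1), 102: np.int64(11), 106: np.int64(27), 110: np.int64(28), 114: np.int64(28), 118: np.int64(28), 122: np.int64(27), 126: np.int64(27), 130: np.int64(28), 134: np.int64(28), 138: np.int64(29), 142: np.int64(29), 146: np.int64(29)}
[-0.48  0.54  0.76  1.77 -0.15  0.95  0.15] 0.40800216166400527
```

Nose at 74 and rim at 101, so nothing has moved at 14° and the grip holds. I'll go on in 2° steps, looking after each.

Call:
{"method": "jog_arm", "body": {"rows": [[[0,-0.15,0.05],[-2,0.25,0],0.3],[[0,-0.15,0.05],[-2,0.25,0],0.3]]}}

```text
clock: 7.45
position: [0.5824, -0.1656, 0.1379]
ee_rot: [2.211, 1.938, -0.311]
force: [0.3, 0.2, -3.4]
width: 0.409
gripper_force: 45.0
```

```bash
cat >> h.py <<'E'
def nose(f=None):
    im,d=strip(f); g=cv2.GaussianBlur(im,(5,5),0).astype(float)[24:38].mean(0); rb=g[:,0]-g[:,2]; v=g.sum(1)/3
    i=np.where((rb[150:]<8))[0]; print('nose',30+i[0] if len(i) else None,'grey to',30+i[-1] if len(i) else None)
    print('rb',rb[196:266:4].round().astype(int).tolist(),'v',v[196:266:4].round().astype(int).tolist(),'from s=76')
E
python3 -c "
from h import *
nose('pics/s3.png')"
```

```text
clk 7.45 tip deg 16.0 mid [ 0.5842 -0.1525  0.184 ] yaw 82.5
nose 30 grey to 100
rb [-1, -2, -3, -2, -4, -2, 4, 25, 28, 28, 28, 29, 28, 28, 29, 29, 28, 30] v [170, 175, 174, 174, 174, 174, 180, 209, 217, 217, 217, 216, 216, 216, 215, 215, 215, 214] from s=76
```

Call:
{"method": "jog_arm", "body": {"rows": [[[0,-0.15,0.05],[-2,0.25,0],0.3],[[0,-0.15,0.05],[-2,0.25,0],0.3]]}}

```text
clock: 7.75
position: [0.5827, -0.1663, 0.1383]
ee_rot: [2.189, 1.921, -0.348]
force: [-0.4, 0.6, -4.2]
width: 0.405
gripper_force: 45.0
```

```bash
sed -i 's/rb\[150:\]<8/rb[166:]<8/; s/30+i/46+i/g' h.py
python3 -c "
from h import *
nose('pics/s4.png')"
```

```text
clk 7.75 tip deg 18.1 mid [ 0.5846 -0.1516  0.1839] yaw 82.5
nose 73 grey to 100
rb [0, -3, -2, -3, -3, -2, 4, 24, 28, 29, 28, 29, 28, 29, 29, 29, 28, 29] v [169, 174, 174, 173, 174, 174, 178, 206, 217, 216, 216, 216, 216, 216, 215, 215, 216, 215] from s=76
```

Call:
{"method": "jog_arm", "body": {"rows": [[[0,-0.15,0.05],[-2,0.25,0],0.3],[[0,-0.15,0.05],[-2,0.25,0],0.3]]}}

```text
clock: 8.05
position: [0.5827, -0.1677, 0.1387]
ee_rot: [2.168, 1.903, -0.384]
force: [0.4, -0.5, -3.2]
width: 0.411
gripper_force: 45.0
```

```bash
python3 -c "
from h import *
nose('pics/s5.png')"
```

```text
clk 8.05 tip deg 20.1 mid [ 0.5848 -0.1514  0.1838] yaw 82.6
nose 74 grey to 101
rb [0, -2, -3, -2, -2, -2, 4, 22, 28, 29, 29, 29, 28, 29, 29, 30, 29, 29] v [167, 174, 174, 174, 174, 173, 177, 203, 216, 216, 216, 216, 216, 215, 215, 214, 214, 215] from s=76
```

Call:
{"method": "jog_arm", "body": {"rows": [[[0,-0.15,0.05],[-2,0.25,0],0.3],[[0,-0.15,0.05],[-2,0.25,0],0.3]]}}

```text
clock: 8.35
position: [0.5827, -0.1693, 0.1392]
ee_rot: [2.147, 1.884, -0.419]
force: [0.2, 0.2, -3.4]
width: 0.405
gripper_force: 45.0
```

```bash
python3 -c "
from h import *
nose('pics/s6.png')"
```

```text
clk 8.35 tip deg 22.1 mid [ 0.585  -0.1514  0.1836] yaw 82.5
nose 74 grey to 101
rb [1, -2, -3, -2, -3, -2, 4, 20, 28, 29, 29, 29, 29, 28, 29, 30, 29, 30] v [164, 174, 174, 174, 173, 173, 178, 199, 215, 216, 216, 216, 216, 216, 215, 214, 214, 214] from s=76
```

Call:
{"method": "jog_arm", "body": {"rows": [[[0,-0.15,0.05],[-2,0.25,0],0.3],[[0,-0.15,0.05],[-2,0.25,0],0.3]]}}

```text
clock: 8.65
position: [0.5827, -0.1708, 0.1397]
ee_rot: [2.125, 1.865, -0.453]
force: [0.3, 0.6, -3.3]
width: 0.41
gripper_force: 45.0
```

```bash
python3 -c "
from h import *
nose('pics/s7.png')"
```

```text
clk 8.65 tip deg 24.1 mid [ 0.5852 -0.1514  0.1835] yaw 82.5
nose 75 grey to 101
rb [2, -2, -3, -2, -2, -1, 4, 19, 29, 29, 30, 29, 28, 28, 29, 30, 30, 29] v [157, 174, 173, 173, 173, 173, 177, 196, 214, 216, 214, 215, 216, 216, 215, 214, 213, 214] from s=76
```

The nose is at 75, so it may be starting. I'll take a smaller step.

Call:
{"method": "jog_arm", "body": {"rows": [[[0,-0.07,0],[-1,0.1,0],0.3],[[0,-0.07,0],[-1,0.1,0],0.3]]}}

```text
clock: 8.95
position: [0.5826, -0.1721, 0.1399]
ee_rot: [2.115, 1.855, -0.469]
force: [0.3, 0.2, -2.9]
width: 0.408
gripper_force: 45.0
```

```bash
python3 -c "
from h import *
nose('pics/s8.png')"
```

```text
clk 8.95 tip deg 25.1 mid [ 0.5851 -0.1519  0.1834] yaw 82.5
nose 75 grey to 101
rb [2, -2, -3, -3, -3, -2, 4, 18, 28, 29, 29, 29, 29, 28, 29, 30, 30, 30] v [156, 173, 173, 173, 173, 174, 178, 194, 214, 215, 215, 214, 215, 216, 215, 214, 213, 213] from s=76
```

Call:
{"method": "jog_arm", "body": {"rows": [[[0,-0.15,0.05],[-2,0.25,0],0.3],[[0,-0.15,0.05],[-2,0.25,0],0.3]]}}

```text
clock: 9.25
position: [0.5827, -0.173, 0.1401]
ee_rot: [2.092, 1.836, -0.504]
force: [0.3, 0.7, -3.2]
width: 0.409
gripper_force: 45.0
```

```bash
python3 -c "
from h import *
nose('pics/s9.png')"
```

```text
clk 9.25 tip deg 27.2 mid [ 0.5854 -0.1512  0.1828] yaw 82.5
nose 46 grey to 101
rb [13, 1, -2, -1, -3, -1, 5, 16, 28, 29, 30, 29, 28, 29, 28, 30, 30, 29] v [131, 162, 172, 172, 172, 172, 177, 192, 213, 215, 214, 214, 216, 216, 215, 214, 214, 214] from s=76
```

It's sliding (nose about 78). I'll hold briefly and look.

Call:
{"method": "jog_arm", "body": {"rows": [[[0,0,0],[0,0,0],0.3],[[0,0,0],[0,0,0],0.3]]}}

```text
clock: 9.55
position: [0.5825, -0.1742, 0.1408]
ee_rot: [2.094, 1.835, -0.502]
force: [-1.1, 0.5, -3.2]
width: 0.41
gripper_force: 45.0
```

```bash
sed -i 's/rb\[166:\]<8/rb[190:]<8/; s/46+i/70+i/g' h.py; python3 -c "
from h import *
nose('pics/s10.png')"
```

```text
clk 9.55 tip deg 27.1 mid [ 0.5852 -0.1525  0.1835] yaw 82.4
nose 79 grey to 101
rb [14, 2, -2, -2, -3, -2, 5, 17, 28, 29, 29, 30, 28, 28, 28, 29, 30, 30] v [130, 157, 172, 171, 172, 172, 176, 192, 213, 214, 214, 214, 215, 216, 215, 215, 214, 213] from s=76
```

Call:
{"method": "jog_arm", "body": {"rows": [[[0,-0.07,0],[-1,0.1,0],0.3],[[0,-0.07,0],[-1,0.1,0],0.3]]}}

```text
clock: 9.85
position: [0.5826, -0.1742, 0.1403]
ee_rot: [2.082, 1.826, -0.519]
force: [-0.1, -0.1, -2.6]
width: 0.411
gripper_force: 45.0
```

```bash
python3 -c "
from h import *
nose('pics/s11.png')"
```

```text
clk 9.85 tip deg 28.1 mid [ 0.5854 -0.1517  0.1826] yaw 82.5
nose 80 grey to 101
rb [16, 6, -2, -2, -2, -1, 6, 15, 28, 30, 30, 30, 29, 28, 29, 29, 30, 30] v [126, 147, 170, 171, 172, 172, 176, 190, 211, 214, 214, 214, 215, 216, 216, 215, 214, 214] from s=76
```

Only 1–2 mm more, so it is right at the friction limit. One more degree.

Call:
{"method": "jog_arm", "body": {"rows": [[[0,-0.07,0],[-1,0.1,0],0.3],[[0,-0.07,0],[-1,0.1,0],0.3]]}}

```text
clock: 10.15
position: [0.5826, -0.1749, 0.1403]
ee_rot: [2.071, 1.816, -0.535]
force: [-0.9, 0.4, -2.7]
width: 0.406
gripper_force: 45.0
```

```bash
python3 -c "
from h import *
nose('pics/s12.png')"
```

```text
clk 10.15 tip deg 29.2 mid [ 0.5855 -0.1517  0.1822] yaw 82.4
nose 82 grey to 101
rb [18, 13, 2, -2, -2, -1, 5, 15, 29, 30, 30, 30, 28, 28, 28, 30, 30, 30] v [125, 130, 159, 170, 171, 171, 175, 188, 211, 214, 214, 214, 216, 216, 216, 215, 214, 214] from s=76
```

Call:
{"method": "jog_arm", "body": {"rows": [[[0,-0.07,0],[-0.7,0.1,0],0.3],[[0,-0.07,0],[-0.7,0.1,0],0.3],[[0,-0.07,0],[-0.7,0.1,0],0.3]]}}

```text
clock: 10.58
position: [0.5825, -0.1761, 0.1406]
ee_rot: [2.064, 1.808, -0.546]
force: [0.6, 0.1, -2.6]
width: 0.412
gripper_force: 45.0
```

```bash
python3 -c "
from h import *
nose('pics/s13.png')"
```

```text
clk 10.57 tip deg 29.8 mid [ 0.5855 -0.1524  0.1823] yaw 82.4
nose 90 grey to 101
rb [20, 18, 18, 13, 1, -1, 5, 15, 29, 29, 30, 30, 29, 28, 28, 28, 30, 30] v [125, 125, 125, 131, 160, 172, 176, 188, 210, 213, 214, 214, 214, 216, 216, 216, 214, 214] from s=76
```

It's properly sliding now (nose 90). Two more rows held.

Call:
{"method": "jog_arm", "body": {"rows": [[[0,0,0],[0,0,0],0.3],[[0,0,0],[0,0,0],0.3]]}}

```text
clock: 10.88
position: [0.5826, -0.1761, 0.1407]
ee_rot: [2.064, 1.808, -0.546]
force: [0.1, -0.3, -3.2]
width: 0.408
gripper_force: 45.0
```

```bash
python3 -c "
from h import *
nose('pics/s14.png')"
```

```text
clk 10.88 tip deg 29.8 mid [ 0.5855 -0.1524  0.1823] yaw 82.4
nose 97 grey to 101
rb [19, 18, 19, 19, 16, 8, 6, 15, 29, 30, 29, 29, 29, 28, 28, 29, 30, 30] v [125, 126, 127, 126, 127, 147, 174, 189, 211, 213, 214, 215, 215, 216, 216, 215, 214, 214] from s=76
```

Call:
{"method": "jog_arm", "body": {"rows": [[[0,0,0],[0,0,0],0.3],[[0,0,0],[0,0,0],0.3],[[0,0,0],[0,0,0],0.3]]}}

```text
clock: 11.3
position: [0.5825, -0.1761, 0.1407]
ee_rot: [2.064, 1.808, -0.546]
force: [0.0, 0.1, -2.7]
width: 0.409
gripper_force: 45.0
```

```bash
python3 -c "
from h import *
nose('pics/s15.png')"
```

```text
clk 11.3 tip deg 29.8 mid [ 0.5855 -0.1524  0.1823] yaw 82.4
nose None grey to None
rb [19, 19, 19, 19, 20, 17, 16, 20, 29, 30, 29, 30, 29, 28, 28, 29, 30, 30] v [126, 126, 126, 126, 126, 126, 132, 175, 210, 213, 214, 214, 215, 216, 216, 215, 215, 214] from s=76
```

Nose about 103, still about 15 mm/s. From here I'll use brightness (below 165) for the nose.

Call:
{"method": "jog_arm", "body": {"rows": [[[0,0,0],[0,0,0],0.3],[[0,0,0],[0,0,0],0.3],[[0,0,0],[0,0,0],0.3],[[0,0,0],[0,0,0],0.3]]}}

```text
clock: 11.85
position: [0.5825, -0.1761, 0.1406]
ee_rot: [2.064, 1.808, -0.546]
force: [0.4, -0.6, -3.3]
width: 0.407
gripper_force: 45.0
```

```bash
sed -i "s/    print('rb',/    print('dark to',76+np.where(v[196:]>165)[0][0]); print('rb',/" h.py; python3 -c "
from h import *
nose('pics/s16.png')"
```

```text
clk 11.85 tip deg 29.8 mid [ 0.5855 -0.1524  0.1823] yaw 82.4
nose None grey to None
dark to 112
rb [19, 19, 19, 19, 19, 19, 20, 40, 67, 40, 30, 29, 29, 28, 28, 28, 30, 30] v [125, 126, 126, 126, 126, 127, 127, 115, 100, 181, 214, 214, 215, 216, 216, 216, 214, 214] from s=76
```

Nose about 112, so 11 mm out. I'll hold 3 rows more, then ease back 15°.

Call:
{"method": "jog_arm", "body": {"rows": [[[0,0,0],[0,0,0],0.3],[[0,0,0],[0,0,0],0.3],[[0,0,0],[0,0,0],0.3],[[0.05,0.4,-0.15],[5,-0.6,0],0.3],[[0.1,0.8,-0.3],[10,-1.3,0],0.3],[[0.15,1.15,-0.45],[15,-1.9,0],0.3],[[0.15,1.15,-0.45],[15,-1.9,0],0.3],[[0.15,1.15,-0.45],[15,-1.9,0],0.3]]}}

```text
clock: 12.9
position: [0.5839, -0.1642, 0.1358]
ee_rot: [2.223, 1.949, -0.287]
force: [-0.8, 0.2, -3.6]
width: 0.41
gripper_force: 45.0
```

```bash
python3 -c "
from h import *
nose('pics/s17.png')"
```

```text
clk 12.9 tip deg 14.8 mid [ 0.5855 -0.152   0.1822] yaw 82.5
nose None grey to None
dark to 129
rb [20, 19, 19, 19, 19, 21, 31, 78, 97, 97, 98, 100, 89, 49, 30, 29, 29, 30] v [129, 129, 130, 130, 131, 132, 129, 87, 74, 73, 73, 74, 87, 164, 214, 215, 215, 215] from s=76
```

Nose about 128, so roughly 27 mm out and within the band. I'll level the tube and measure again.

Call:
{"method": "jog_arm", "body": {"rows": [[[0.05,0.4,-0.05],[5,-0.6,0],0.3],[[0.1,0.8,-0.1],[10,-1.3,0],0.3],[[0.15,1.2,-0.15],[14.7,-1.9,0],0.3],[[0.15,1.2,-0.15],[14.7,-1.9,0],0.3],[[0.15,1.2,-0.15],[14.7,-1.9,0],0.3]]}}

```text
clock: 13.58
position: [0.5856, -0.1515, 0.134]
ee_rot: [2.361, 2.072, 0.0]
force: [-0.3, 0.2, -2.4]
width: 0.41
gripper_force: 45.0
```

```bash
python3 -c "
from h import *
nose('pics/s18.png'); import cv2
d=shot('scene'); Wc=np.linalg.inv(d['T'])
cv2.imwrite('pics/s18b.png',cv2.resize(d['img'][80:260,120:320],(667,600),interpolation=cv2.INTER_CUBIC)[:,:,::-1]) 
print(arm.observe()['width'])"
```

```text
clk 13.57 tip deg -0.0 mid [ 0.5856 -0.1515  0.182 ] yaw 82.5
nose None grey to None
dark to 130
rb [19, 20, 19, 18, 20, 23, 54, 91, 98, 101, 101, 106, 105, 69, 32, 28, 28, 29] v [124, 126, 125, 126, 126, 129, 103, 71, 74, 76, 77, 80, 86, 140, 211, 217, 216, 216] from s=76
0.408403921876578
```

View pics/s18.png

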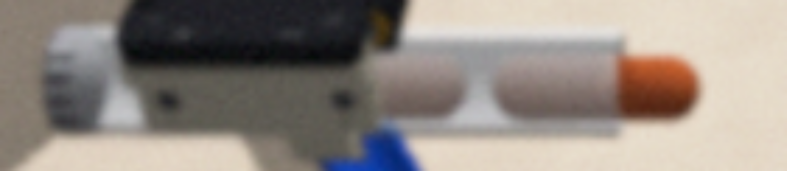

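The strip shows the rim at column 619 and the nose at 699, so it sticks out about 28 mm. That is in band but near the upper limit. I'll tip the mouth up gently to draw it back about 8 mm.

Call:
{"method": "jog_arm", "body": {"rows": [[[0.05,0.45,0],[5,-0.65,0],0.3],[[0.1,0.85,0.1],[10,-1.3,0],0.3],[[0.15,1.25,0.2],[15,-2,0],0.3],[[0.2,1.65,0.3],[20,-2.6,0],0.3],[[0.25,1.95,0.4],[24,-3.1,0],0.3],[[0.27,2.1,0.5],[26,-3.4,0],0.3],[[0.27,2.1,0.5],[26,-3.4,0],0.3]]}}

```text
clock: 14.55
position: [0.588, -0.1317, 0.139]
ee_rot: [-2.105, -1.843, -0.49]
force: [0.0, -0.6, -2.4]
width: 0.411
gripper_force: 45.0
```

```bash
python3 -c "
from h import *
nose('pics/s19.png');s=arm.observe();print(s['joints'].round(2))"
```

```text
clk 14.55 tip deg -26.3 mid [ 0.5853 -0.1528  0.1821] yaw 82.4
nose None grey to None
dark to 128
rb [20, 19, 20, 21, 23, 45, 74, 76, 75, 81, 94, 110, 107, 54, 28, 28, 28, 29] v [106, 105, 105, 106, 113, 96, 58, 57, 57, 59, 71, 86, 109, 182, 216, 217, 216, 216] from s=76
[ 0.13  0.58  0.43  1.66 -0.7   1.23  0.72]
```

Call:
{"method": "jog_arm", "body": {"rows": [[[0,0.15,0.07],[2,-0.25,0],0.3],[[0,0.15,0.07],[2,-0.25,0],0.3]]}}

```text
clock: 14.85
position: [0.5881, -0.1303, 0.1402]
ee_rot: [-2.083, -1.823, -0.526]
force: [-0.4, -0.5, -2.5]
width: 0.408
gripper_force: 45.0
```

```bash
python3 -c "
from h import *
nose('pics/s20.png')"
```

```text
clk 14.85 tip deg -28.4 mid [ 0.5851 -0.1529  0.1824] yaw 82.4
nose None grey to None
dark to 124
rb [19, 19, 21, 20, 23, 47, 73, 74, 79, 94, 111, 108, 55, 28, 28, 29, 30, 29] v [103, 104, 104, 106, 112, 93, 57, 56, 59, 71, 85, 111, 182, 217, 217, 215, 215, 215] from s=76
```

It slid back 4 mm. One more row, then ease level.

Call:
{"method": "jog_arm", "body": {"rows": [[[0,0,0],[0,0,0],0.3],[[-0.1,-0.6,-0.25],[-8,1,0],0.3],[[-0.15,-1.15,-0.4],[-15,2,0],0.3],[[-0.2,-1.6,-0.5],[-20,2.6,0],0.3],[[-0.25,-2.05,-0.55],[-25,3.3,0],0.3],[[-0.28,-2.26,-0.57],[-28.2,3.7,0],0.3],[[-0.28,-2.26,-0.57],[-28.2,3.7,0],0.3],[[-0.28,-2.26,-0.57],[-28.2,3.7,0],0.3]]}}

```text
clock: 15.9
position: [0.5853, -0.1528, 0.1347]
ee_rot: [2.363, 2.068, 0.0]
force: [0.0, -0.1, -3.1]
width: 0.409
gripper_force: 45.0
```

```bash
python3 -c "
from h import *
nose('pics/s21.png')"
```

```text
clk 15.9 tip deg 0.0 mid [ 0.5852 -0.1528  0.1827] yaw 82.4
nose None grey to None
dark to 117
rb [19, 20, 19, 19, 20, 24, 57, 95, 108, 106, 62, 30, 27, 27, 28, 29, 28, 29] v [125, 124, 125, 125, 127, 128, 104, 74, 81, 93, 154, 214, 218, 218, 218, 217, 217, 216] from s=76
```

The nose is now at 117, about 16 mm out. I'll carry the tube over to the block with gentle ramps.

Call:
{"method": "jog_arm", "body": {"rows": [[[0,0.5,0],[0,0,0],0.3],[[-0.1,1.5,0],[0,0,1],0.3],[[-0.2,3,0],[0,0,2],0.3],[[-0.3,5,0],[0,0,3],0.3],[[-0.4,7.5,0],[0,0,4],0.3],[[-0.5,10,0],[0,0,5],0.3],[[-0.6,12.5,0],[0,0,6],0.3],[[-0.8,15,0],[0,0,7],0.3]]}}

```text
clock: 16.95
position: [0.5771, -0.0001, 0.1346]
ee_rot: [2.229, 2.212, -0.0]
force: [-0.5, -0.4, -2.6]
width: 0.409
gripper_force: 45.0
```

Call:
{"method": "jog_arm", "body": {"rows": [[[-0.1,2.5,0],[0,0,1],0.3],[[-0.2,5,0],[0,0,2],0.3],[[-0.3,7.5,0],[0,0,3],0.3],[[-0.5,10,0],[0,0,4],0.3],[[-0.6,12.5,0],[0,0,5],0.3],[[-0.7,14.3,0],[0,0,5.5],0.3],[[-0.8,15.3,0],[0,0,5.9],0.3],[[-0.8,15.6,0],[0,0,5.9],0.3]]}}

```text
clock: 17.95
position: [0.5694, 0.1536, 0.1346]
ee_rot: [2.114, 2.321, -0.001]
force: [0.3, -1.0, -2.7]
width: 0.409
gripper_force: 45.0
```

Run:
```python
from h import *
nose('pics/s22.png')
t=shot('top'); w=shot('wrist')
a=cv2.resize(t['img'][120:270,150:310],(384,360),interpolation=cv2.INTER_CUBIC); b=cv2.resize(w['img'],(400,300)); b=np.vstack([b,np.zeros((60,400,3),np.uint8)])
cv2.imwrite('pics/m1.png',np.hstack([a,b])[:,:,::-1])
# block points from wrist depth: pins / stop board / bars
v,u=np.mgrid[0:420,0:560]; px=np.c_[u.ravel(),v.ravel()]; P=bydepth(w,px); dep=w['depth'].ravel()
k=(dep>0)&(abs(P[:,0]-.57)<.07)&(P[:,1]>.0)&(P[:,1]<.32)&(P[:,2]<.085)
for lo,hi in [(.01,.025),(.034,.046),(.05,.08)]:
    m=(k&(P[:,2]>lo)&(P[:,2]<hi)).reshape(420,560).astype(np.uint8)
    n,L,st,_=cv2.connectedComponentsWithStats(m)
    for i in range(1,n):
        if st[i,4]>60:
            q=P[(L==i).ravel()]; print(lo,st[i,4],q.min(0).round(3),q.max(0).round(3),np.median(q,0).round(4))
```

```text
clk 17.95 tip deg 0.1 mid [0.5693 0.1537 0.1826] yaw 95.3
nose None grey to None
dark to 117
rb [10, 13, 16, 19, 19, 21, 26, 27, 40, 90, 64, 33, 31, 31, 31, 31, 31, 30] v [81, 92, 101, 112, 127, 131, 137, 138, 129, 109, 160, 207, 211, 210, 211, 211, 211, 213] from s=76
0.05 85 [0.538 0.031 0.05 ] [0.542 0.041 0.07 ] [0.5401 0.0393 0.0669]
```

View pics/m1.png

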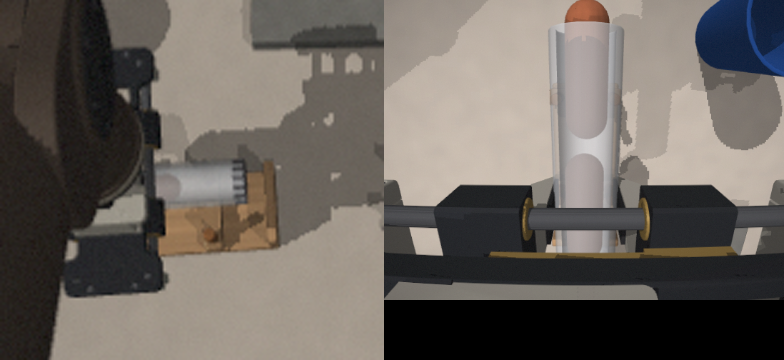

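The picture shows the tube over the block: closed end at (240,183) next to the stop board at (270,200), bolus still out. I'll refine the pin positions from the first pictures.

Run:
```python
from h import *
import pickle
t=pickle.load(open('top0.pkl','rb')); s=pickle.load(open('scene0.pkl','rb'))
A=np.array([(53,93),(55,181),(220,82),(220,172)])/3.556+[175,170]
B=(np.array([(727,287),(757,345),(566,312),(590,370)])-[0,267])/[3.137,3.133]+[140,180]
for nm,d,p in [('top',t,A),('scene',s,B)]:
    q=onplane(d,p,.075); print(nm,q[:,:2].round(4).tolist(),q.mean(0).round(4))
# depth clusters of pin tops (top)
v,u=np.mgrid[170:245,175:275]; px=np.c_[u.ravel(),v.ravel()]; P=bydepth(t,px)
m=(P[:,2]>.066).reshape(75,100).astype(np.uint8); n,L,st,_=cv2.connectedComponentsWithStats(m)
for i in range(1,n):
    if st[i,4]>4: q=P[(L==i).ravel()]; print(st[i,4],q.mean(0).round(4),q.max(0).round(3))
# tube now, from wrist rim: sides near the mouth
w=shot('wrist'); T=w['T']; v,u=np.mgrid[0:420,0:560]; px=np.c_[u.ravel(),v.ravel()]; P=bydepth(w,px)
k=(w['depth'].ravel()>0)&(P[:,2]>.19)&(P[:,2]<.21)&(P[:,1]>.19)&(abs(P[:,0]-.56)<.05)
q=P[k]; print('tube',len(q),cv2.fitLine(q.astype(np.float32),cv2.DIST_L2,0,.01,.01).ravel().round(4),q[:,2].max().round(4),q[:,1].max().round(3))
```

```text
top [[0.5905, 0.207], [0.5329, 0.2025], [0.6005, 0.0983], [0.5415, 0.0959]] [0.5663 0.1509 0.075 ]
scene [[0.5347, 0.2065], [0.5924, 0.2108], [0.5463, 0.097], [0.6019, 0.1025]] [0.5688 0.1542 0.075 ]
147 [0.5755 0.0384 0.0824] [0.618 0.045 0.993]
25 [0.6014 0.1009 0.0747] [0.608 0.107 0.08 ]
27 [0.5866 0.2029 0.109 ] [0.598 0.216 0.993]
21 [0.5445 0.0956 0.076 ] [0.549 0.1   0.079]
23 [0.5347 0.2054 0.0755] [0.539 0.21  0.079]
tube 17283 [-0.105   0.9945 -0.0034  0.5623  0.2234  0.1975] 0.2024 0.261
```

The pins give a seat at about (0.568, 0.153) with yaw about 95.3°, and the tube is about 1 mm off in x. Descending.

Call:
{"method": "jog_arm", "body": {"rows": [[[-0.1,-0.05,-1.5],[0,0,0],0.3],[[-0.1,-0.05,-4],[0,0,0],0.3],[[-0.1,-0.05,-6.5],[0,0,0],0.3],[[-0.1,-0.05,-8.3],[0,0,0],0.3],[[-0.1,-0.05,-9.3],[0,0,0],0.3],[[-0.1,-0.05,-10.2],[0,0,0],0.3],[[-0.1,-0.05,-11],[0,0,0],0.3],[[-0.1,-0.05,-11],[0,0,0],0.3]]}}

```text
clock: 19.15
position: [0.5683, 0.1528, 0.0243]
ee_rot: [2.115, 2.321, -0.001]
force: [0.2, -0.1, -2.8]
width: 0.408
gripper_force: 45.0
```

Run:
```python
from h import *
nose('pics/s23.png')
d=shot('scene'); t=shot('top')
a=cv2.resize(d['img'][140:260,270:410],(700,600),interpolation=cv2.INTER_CUBIC)
cv2.imwrite('pics/m2.png',a[:,:,::-1])
```

```text
clk 19.15 tip deg 0.1 mid [0.5682 0.1529 0.0723] yaw 95.3
nose 70 grey to 85
dark to 116
rb [-1, -2, 5, 15, 20, 23, 27, 29, 51, 94, 64, 33, 28, 29, 30, 29, 30, 31] v [33, 34, 58, 116, 144, 147, 152, 153, 136, 120, 172, 213, 217, 215, 211, 206, 200, 195] from s=76
```

View pics/m2.png

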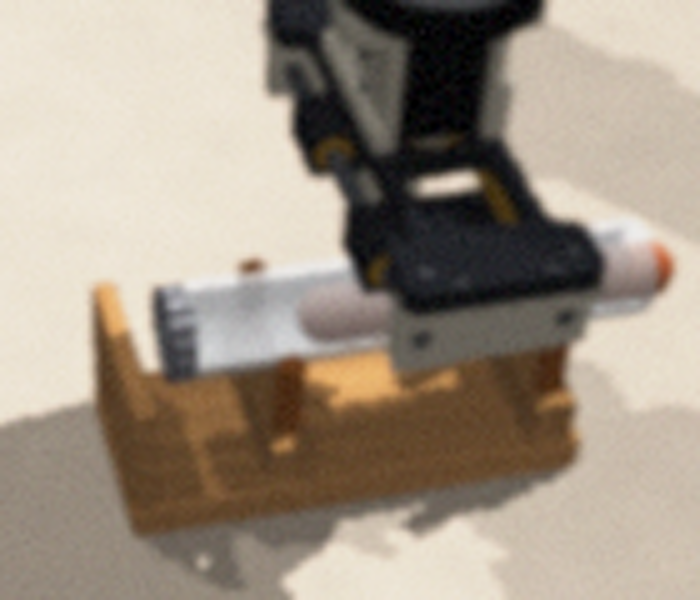

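The picture shows the tube going down between the pins, with the rear pin top at (250,265) and the front pin at (287,390). The closed end at (170,330) is clear of the stop board and there is no side force. Lowering the last bit.

Call:
{"method": "jog_arm", "body": {"rows": [[[0,0,-0.5],[0,0,0],0.3],[[0,0,-0.9],[0,0,0],0.3],[[0,0,-1.2],[0,0,0],0.3],[[0,0,-1.2],[0,0,0],0.3]]}}

```text
clock: 19.8
position: [0.5682, 0.1527, 0.0123]
ee_rot: [2.115, 2.321, -0.001]
force: [0.1, -0.0, -2.9]
width: 0.41
gripper_force: 45.0
```

Call:
{"method": "jog_arm", "body": {"rows": [[[0,0,-0.1],[0,0,0],0.3],[[0,0,-0.15],[0,0,0],0.3],[[0,0,-0.15],[0,0,0],0.3]]}}

```text
clock: 20.18
position: [0.5686, 0.1528, 0.0115]
ee_rot: [2.115, 2.32, 0.0]
force: [-1.9, -0.6, 4.2]
width: 0.407
gripper_force: 45.0
```

Contact: the tube rests on the bars. Releasing gently.

Call:
{"method": "jog_arm", "body": {"rows": [[[0,0,0],[0,0,0],0.43],[[0,0,0],[0,0,0],0.48],[[0,0,0],[0,0,0],0.55],[[0,0,0],[0,0,0],0.65],[[0,0,0],[0,0,0],0.65]]}}

```text
clock: 20.8
position: [0.5684, 0.1528, 0.0111]
ee_rot: [2.115, 2.321, -0.001]
force: [-0.3, -0.0, -0.3]
width: 0.645
gripper_force: 0.0
```

Call:
{"method": "jog_arm", "body": {"rows": [[[0,0,1],[0,0,0],0.65],[[0,0,3],[0,0,0],0.65],[[0,0,6],[0,0,0],0.65],[[0,0,10],[0,0,0],0.65],[[0,0,14],[0,0,0],0.65],[[-3,-3,18],[0,0,0],0.65],[[-6,-8,20],[0,0,0],0.65],[[-8,-13,20],[0,0,0],0.65]]}}

```text
clock: 21.8
position: [0.4883, 0.0215, 0.2134]
ee_rot: [2.113, 2.32, 0.005]
force: [1.0, -0.5, -1.4]
width: 0.651
gripper_force: 0.0
```

Call:
{"method": "jog_arm", "body": {"rows": [[[-2,-5,0],[0,0,0],0.65],[[-4,-10,0],[0,0,0],0.65],[[-6,-15,0],[0,0,0],0.65],[[-6,-15,0],[0,0,0],0.65]]}}

```text
clock: 22.3
position: [0.4267, -0.1311, 0.2121]
ee_rot: [2.123, 2.312, 0.001]
force: [0.3, 0.5, 0.1]
width: 0.648
gripper_force: 0.0
```

Run:
```python
from h import *
t=shot('top','pics/f_top.png'); d=shot('scene','pics/f_scene.png')
v,u=np.mgrid[150:260,120:290]; px=np.c_[u.ravel(),v.ravel()]; P=bydepth(t,px)
k=(P[:,2]>.06)&(P[:,2]<.086)&(abs(P[:,0]-.569)<.018)&(P[:,1]>.055)&(P[:,1]<.29); q=P[k]
print('tube',len(q),'y',q[:,1].min().round(4),q[:,1].max().round(4),'top z',np.percentile(q[:,2],[90,98]).round(4))
print(cv2.fitLine(q.astype(np.float32),cv2.DIST_HUBER,0,.01,.01).ravel().round(4))
for n,dd in [('scene',d),('top',t)]:
    c=np.array([.568,.153,.059]); yaw=np.radians(95.3); ax=np.array([np.cos(yaw),np.sin(yaw),0])
    S=np.arange(-130,161)/1000.; W=np.linalg.inv(dd['T'])
    w=np.cross(ax,c-dd['T'][:3,3]); w/=np.linalg.norm(w); rows=[]
    for o in np.arange(-5,6)/1000.:
        uv=cv2.projectPoints(c+S[:,None]*ax+o*w,cv2.Rodrigues(W[:3,:3])[0],W[:3,3],dd['K'],np.array(dd['dist_coeffs'],float))[0].astype(np.float32)
        rows.append(cv2.remap(dd['img'],uv[...,0],uv[...,1],1).reshape(-1,3))
    g=np.mean(rows,0); rb=g[:,0]-g[:,2]
    print(n,'rb',list(zip((S*1000).round().astype(int)[10::6].tolist(),rb[10::6].round().astype(int).tolist(),g.mean(1)[10::6].round().astype(int).tolist())))
```

```text
tube 1236 y 0.0551 0.267 top z [0.0797 0.0811]
[-0.0398  0.9992 -0.0019  0.5676  0.1515  0.0753]
scene rb [(-120, 36, 45), (-114, 82, 103), (-108, 85, 142), (-102, 35, 130), (-96, -2, 63), (-90, -4, 94), (-84, -2, 144), (-78, -1, 167), (-72, -2, 159), (-66, 0, 160), (-60, 2, 160), (-54, 2, 161), (-48, 8, 158), (-42, 15, 126), (-36, 18, 118), (-30, 18, 118), (-24, 18, 119), (-18, 17, 120), (-12, 19, 120), (-6, 18, 120), (0, 18, 119), (6, 19, 121), (12, 18, 121), (18, 18, 121), (24, 17, 123), (30, 10, 130), (36, -1, 152), (42, 8, 131), (48, 16, 121), (54, 18, 124), (60, 20, 123), (66, 28, 121), (72, 23, 124), (78, 17, 125), (84, 18, 125), (90, 19, 125), (96, 20, 128), (102, 26, 133), (108, 41, 119), (114, 86, 101), (120, 32, 160), (126, 27, 162), (132, 28, 163), (138, 26, 164), (144, 28, 162), (150, 28, 163), (156, 27, 162)]
top rb [(-120, 18, 52), (-114, 53, 93), (-108, 34, 65), (-102, 30, 56), (-96, -1, 92), (-90, 0, 109), (-84, 2, 142), (-78, 2, 142), (-72, 1, 142), (-66, 1, 141), (-60, 1, 141), (-54, 1, 141), (-48, 1, 141), (-42, 6, 126), (-36, 9, 118), (-30, 10, 119), (-24, 10, 118), (-18, 10, 119), (-12, 10, 119), (-6, 10, 119), (0, 10, 118), (6, 11, 119), (12, 10, 119), (18, 10, 119), (24, 10, 119), (30, 7, 124), (36, 2, 141), (42, 5, 126), (48, 9, 118), (54, 10, 119), (60, 10, 119), (66, 10, 119), (72, 10, 120), (78, 10, 119), (84, 11, 119), (90, 11, 119), (96, 10, 120), (102, 18, 127), (108, 60, 77), (114, 54, 82), (120, 17, 111), (126, 16, 110), (132, 16, 109), (138, 16, 110), (144, 16, 110), (150, 16, 110), (156, 16, 112)]
```

The tube spans -98 to +102 about the seat, with the nose about 15 mm out and the top at about 79 mm, so it is seated and level. Handing in.

```bash
python3 -c "
from h import *
print(arm.sign_off())"
```

```text
the job is handed in; nothing more can be done
None
```

The job is handed in, with no verdict returned: the tube lies level between the pins with its closed end by the stop board, the first bolus sticks out about 15–16 mm (allowed 5–33; I drew it back from about 28), the second is inside, and the gripper is clear.

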